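# Test the sample carousel's freewheel and bring the red vial to its station

## Robot

A 6-joint arm with a two-finger parallel gripper is mounted at the origin on the work surface. World frame = base frame: x ahead of the robot, y to its left, z up, the work surface at z = 0. Lengths are in m, angles in rad, forces in N, time in s.
With the tool pointing down it reaches from about 0.275 to 0.75 m from the base axis. Payload 10.2 kg.
Tool frame: the origin (TCP) lies on the centre line of the jaws, within the pads' length; the fingertips stand 17 mm ahead of it and the grasp point (between the pads) lies 2 mm behind it; z points along the fingers, y is the line along which they close (so a half turn about z gives the same grasp; the last joint's range is limited). The gripper opens to 88 mm and grips with 3 to 60 N. Pads are 18 mm wide; open, the fingers measure 123 mm over their backs; the gripper's body (75 mm by 187 mm) begins 45 mm behind the grasp point.
Start: joints at [-1.376, 0.313, 1.498, -0, 1.331, -0.223], TCP at [0.213, -0.48, 0.231] pointing down, gripper open.
Joint ranges: [-2.94, 2.94], [-0.97, 2.17], [0.19, 2.56], [-1.23, 4.37], [0.02, 3.11], [-2.88, 2.88]. Speed limits (rad/s): [2.39, 2.39, 3.01, 3.14, 3.14, 3.14].

## Interface

Orientations are given as a rotation vector (axis times angle).
In Python, from rig import robot, eyes, hand_in gives the robot as it stands.
- The arm moves only by the tool servo_tool, never from a script. Its argument "targets" is one flat list of numbers, 5 for each row, row after row: the shift along the tool's x, y, z in m, then the turn about the tool's z in degrees, then the closure in counts, from 0 (fully open) to 255 (shut). A call has exactly 5 rows; each row shifts and turns the commanded pose from where the row before left it, along the tool's axes as they then stand; what a row does not reach is not made up. A row lasts 1/10 s, in which the tool goes at most 50 mm and 8.59 degrees, less where a joint would pass 70% of its speed; a pose out of reach is approached as far as the arm can. A call is refused whole if a number of a shift passes 0.05 or a number of a turn 8.59, either way. A call with a gripper value outside its range is refused whole. The fingers move at their own pace and stop on an object; "force" is the grip in N (left out, the last holds). Time passes only in rows, so rows that do not move let the fingers close, or fill a call up. It gives the time, the measured TCP pose, the force, the opening and the grip force at its end, in the units of the state.
- robot.read_state(): the state, without advancing time (a new reading comes with each control period).
- eyes.get_image(name): name is "side" or "top"; returns a dict with "image" (420x560x3 uint8, blue, green, red), "fx", "fy", "cx", "cy" (pixels), "D" ([k1, k2, p1, p2, k3] as OpenCV has them; the pictures are not rectified), "R" (3x3) and "t" (3): a world point X has camera coordinates R X + t. Camera axes: x right, y down, z forward; pixel columns grow to the right and rows downward; lengths in m; the calibration is good to about 2 mm. A picture is of the moment at which its call begins. There is no depth.
- hand_in(): hands the job in; it is judged then, once.
The state is a dict: "clock": time; "joint_pos": joint angles; "joint_velocities": joint speeds; "tau": joint torques, N m; "tool_pos": TCP position; "tcp_rot": TCP orientation; "ft_force": force on the tool from outside, world axes, zero at the start; "moment": the same for the moment, N m; "opening": opening from 0.0 (shut) to 1.0 (fully open); "grip_force": force on a finger pad.
Only numpy, scipy, OpenCV 4.12 (cv2) and the standard library are available. Lean on these libraries where they do the work, as an engineer would, in place of code of your own. Each camera call takes 0.05 s, during which the arm holds its last target. There are 200 camera calls.

## Task

Test the freewheel of the vial carousel that has the orange knob: first swing its lever counter-clockwise, seen from above, all the way back to its stop, where it clicks round loose and the vials stay still. Then swing the lever clockwise, so that it grips and carries the vials round, until the red-capped vial stands in line with the green mark, not past it, and let go of the knob. Leave the carousel with the blue knob alone.

Things in the scene. Friction and masses are not known exactly. Their poses are not given: they have to be found in the camera images.
- indexer: fixed white round base, 184 mm wide, of the carousel with the orange knob; origin on the table on the upright axis of carousel and lever, z up, x axis towards the green mark (16 mm wide tongue, 85 to 130 mm out, to 32 mm high). A steel saw-tooth wheel on the 160 mm carousel is clicked over by a pawl on the lever: loose counter-clockwise; clockwise it carries it after up to 15 degrees lost
- orange_knob (a point): centre of the upright orange knob on the grey lever (top 67 mm up): 22 mm wide, 45 mm high, this point 92 mm up, 115 mm from the axis; spins freely on its post. The lever swings 100 degrees: rear stop with the knob at 230 degrees counter-clockwise from the base's x axis, forward stop at 130; stop posts 68 mm high beside. Starts at 149 to 163 degrees. Needs 2 to 3 N; stays where left
- red_vial (a point): top centre of the only red cap, on a 13 mm wide vial fixed in the aluminium carousel 66 mm from the axis, 57 mm above the table like all its vials; it turns with the carousel, which friction holds where it is left. Starts 46 to 63 degrees counter-clockwise of the green mark; in line with the mark it lies on the base's x axis
- blue_knob (a point): centre of the blue knob, same size, on the lever of a second carousel of the same make (yellow and white caps) that stands beside; not to be used

How it is judged:
By the outcome, as a careful person would: the job done as asked, in the order asked, and still so for the second after the job is handed in, with the robot touching nothing.
It also fails if it takes over 45 s, if anything falls off the work surface, if the arm or the gripper's body presses on something with over 40 N, if the wrist force passes 120 N, or if a joint passes its speed limit or range.

## Working session

There is one attempt and no reset: what is moved stays moved. The work goes in short steps, Python scripts to look and compute and a tool call to move; the robot and the scene stay as the last step left them, time stands still between calls to the robot, and variables do not carry over. Pictures are saved under pics/ and viewed, at most 10 in all, crops included, and the job is handed in when it is done.

Besides the shell and the picture viewer there is one more tool, called as a command line: name --argument value ..., lists and objects as JSON in quotes. servo_tool: Moves the arm, as the interface text tells. Its arguments: {"type":"object","properties":{"targets":{"type":"array","items":{"type":"number"}},"force":{"type":"number"}},"required":["targets"]}

```bash
mkdir -p pics
python3 - <<'E'
from rig import robot, eyes
import cv2,pickle
s=robot.read_state(); print({k:s[k] for k in('clock','tool_pos','tcp_rot','opening')})
for n in('side','top'):
    d=eyes.get_image(n); cv2.imwrite(f'pics/{n}0.png',d['image']); pickle.dump(d,open(f'{n}0.pkl','wb'))
    print(n,d['fx'],d['D'],-d['R'].T@d['t'],d['R'].round(2).tolist())
E
```

```text
{'clock': 0.0, 'tool_pos': array([ 0.21295277, -0.47959387,  0.2301793 ]), 'tcp_rot': array([-3.07205144e+00, -6.51307955e-01,  7.54290457e-05]), 'opening': 0.9982560826379901}
side 429.3010326493256 [-0.05419201  0.          0.          0.          0.        ] [0.38489295 0.58130128 0.49771521] [[-0.95, -0.32, 0.0], [-0.17, 0.51, -0.84], [0.27, -0.8, -0.54]]
top 526.9174644333106 [-0.12894316  0.          0.          0.          0.        ] [ 0.5483556  -0.04503596  1.18178303] [[-0.02, -1.0, 0.02], [-1.0, 0.02, -0.05], [0.05, -0.02, -1.0]]
```

View pics/top0.png

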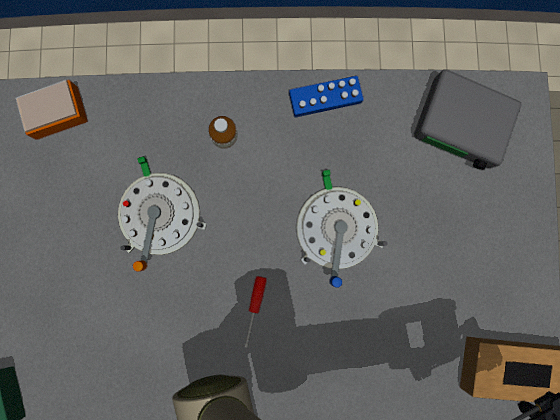

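View pics/side0.png

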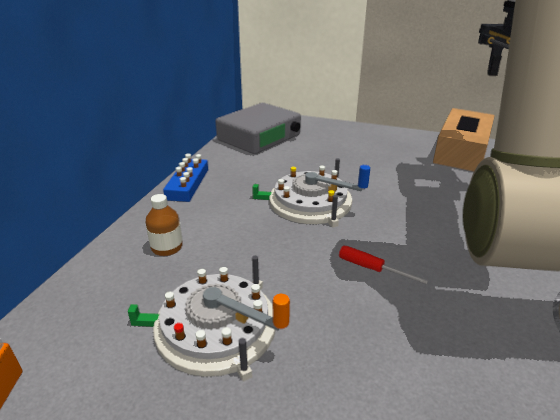

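The top view shows the orange-knob carousel at about (158,214), with its knob at (139,266), red cap at (127,203) and green mark at (144,165). The side view shows the same knob at (281,311), red cap at (179,331), hub at (212,297) and mark at (140,317). The stop posts stand either side of the lever.

```bash
cat > h.py <<'E'
import numpy as np,cv2
def cam(d): return np.array([[d['fx'],0,d['cx']],[0,d['fy'],d['cy']],[0,0,1.]])
def proj(d,X): return cv2.projectPoints(np.atleast_2d(np.float64(X)),cv2.Rodrigues(d['R'])[0],np.float64(d['t']),cam(d),np.float64(d['D']))[0][:,0]
def ray(d,p):
    u=cv2.undistortPoints(np.float64([[p]]),cam(d),np.float64(d['D']))[0,0]
    return -d['R'].T@d['t'], d['R'].T@np.r_[u,1]
def atz(d,p,z):
    c,r=ray(d,p); return c+r*(z-c[2])/r[2]
def tri(d1,p1,d2,p2):
    (a,u),(b,v)=ray(d1,p1),ray(d2,p2)
    s=np.linalg.lstsq(np.c_[u,-v],b-a,rcond=None)[0]
    P,Q=a+s[0]*u,b+s[1]*v; return (P+Q)/2,np.linalg.norm(P-Q)
R={'red':((0,4),200,90),'orange':((6,15),200,120),'green':((50,75),150,60)}
def blobs(d,c,box):
    x0,y0,x1,y1=box; h=cv2.cvtColor(d['image'],cv2.COLOR_BGR2HSV)[y0:y1,x0:x1]
    (a,b),s,v=R[c]; m=((h[...,0]>=a)&(h[...,0]<=b)&(h[...,1]>s)&(h[...,2]>v)).astype(np.uint8)
    if c=='red': m|=((h[...,0]>175)&(h[...,1]>s)&(h[...,2]>v)).astype(np.uint8)
    n,_,st,ce=cv2.connectedComponentsWithStats(m)
    return [(tuple((ce[i]+[x0,y0]).round(2)),(st[i]+[x0,y0,0,0,0]).tolist()) for i in range(1,n) if st[i][4]>8]
E
python3 - <<'E'
import pickle; from h import *
T,S=[pickle.load(open(n+'0.pkl','rb')) for n in('top','side')]
for c in R: print(c,blobs(T,c,(90,140,230,290)),blobs(S,c,(110,240,320,400)))
i=np.hstack([cv2.resize(T['image'][150:280,100:220],None,fx=4,fy=4),cv2.resize(S['image'][250:380,120:300],None,fx=4,fy=4)[:, :720]])
cv2.imwrite('pics/c0.png',cv2.resize(i,(800,int(i.shape[0]*800/i.shape[1]))))
E
```

```text
red [((np.float64(125.46), np.float64(203.12)), [123, 201, 6, 5, 24])] [((np.float64(178.48), np.float64(327.67)), [174, 324, 9, 9, 63])]
orange [((np.float64(135.65), np.float64(264.77)), [133, 261, 10, 10, 26])] [((np.float64(280.84), np.float64(310.42)), [273, 294, 16, 34, 471])]
green [((np.float64(143.98), np.float64(166.02)), [138, 157, 12, 19, 120])] [((np.float64(140.64), np.float64(317.0)), [128, 305, 30, 21, 384])]
```

View pics/c0.png

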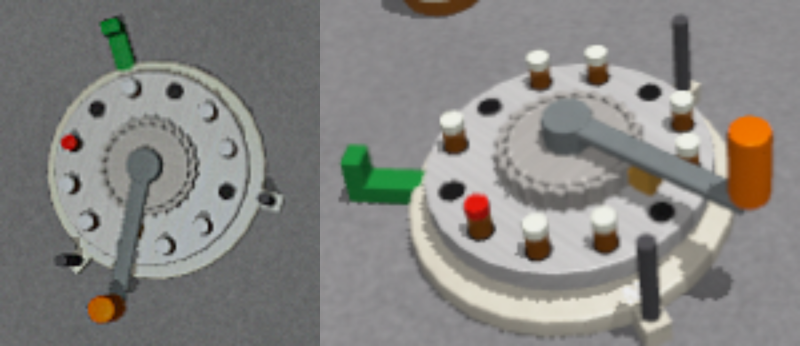

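```bash
cat >> h.py <<'E'
R['orange']=((5,18),170,90)
def pol(p,r,a): return np.array([p[0]+r*np.cos(p[2]+a),p[1]+r*np.sin(p[2]+a)])
E
cat > fit.py <<'E'
import pickle; from h import *; from scipy.optimize import least_squares
T,S=[pickle.load(open(n+'0.pkl','rb')) for n in('top','side')]
print(blobs(T,'orange',(110,240,170,290)))
r=lambda:0
redT,redS=blobs(T,'red',(90,140,230,290))[0][0],blobs(S,'red',(110,240,320,400))[0][0]
gT,gS=blobs(T,'green',(90,140,230,290))[0][0],blobs(S,'green',(110,240,320,400))[0][0]
oT,oS=blobs(T,'orange',(110,240,170,290))[0][0],blobs(S,'orange',(250,280,320,340))[0][0]
hT,hS=(153.6,211.2),(212.3,293)
for n,a,b in(('red',redT,redS),('green',gT,gS),('orange',oT,oS),('hub',hT,hS)): print(n,*tri(T,a,S,b))
def f(q):
    H=np.r_[q[:2],q[5]]; K=np.r_[pol(q,.115,q[3]),.092]; V=np.r_[pol(q,.066,q[4]),.055]; G=np.r_[pol(q,.110,0),q[6]]
    return np.concatenate([(proj(d,X)[0]-o) for X,d,o in((H,T,hT),(H,S,hS),(K,T,oT),(K,S,oS),(V,T,redT),(V,S,redS),(G,T,gT),(G,S,gS))])
q=least_squares(f,[.48,.2,0.3,2.7,.9,.075,.02],loss='soft_l1').x
print(q.round(4),np.degrees(q[2:5]).round(1)); print(f(q).round(1).reshape(-1,4))
E
python3 fit.py
```

```text
[((np.float64(137.47), np.float64(265.72)), [133, 261, 10, 10, 78])]
red [0.64329663 0.24341941 0.05164962] 0.0006184161492131367
green [0.7308624  0.21227852 0.01072232] 0.0025101929032665515
orange [0.50911411 0.20831195 0.09525633] 0.0013022546190550562
hub [0.62313805 0.17931436 0.06453588] 0.0016368971783344674
[0.6227 0.1809 0.2912 2.6316 0.9794 0.0657 0.0124] [ 16.7 150.8  56.1]
[[-0.7  0.5 -0.8  0.2]
 [ 1.6 -0.4 -0.9  0.2]
 [-0.6  0.5 -0.  -1.2]
 [-0.5  0.7  2.2 -0.2]]
```

servo_tool --targets '[0.0275, -0.0253, 0, 0, 0, 0.0275, -0.0253, 0, 0, 0, 0.0275, -0.0253, 0, 0, 0, 0.0275, -0.0253, 0, 0, 0, 0.0275, -0.0253, 0, 0, 0]' --force 15

```text
clock: 0.6
tool_pos: [0.2876, -0.3069, 0.2305]
tcp_rot: [-3.073, -0.651, 0.0]
ft_force: [1.2, -0.4, 0.6]
opening: 0.998
grip_force: 0.0
```

servo_tool --targets '[0.0275, -0.0253, 0, 0, 0, 0.0275, -0.0253, 0, 0, 0, 0.0275, -0.0253, 0, 0, 0, 0.0275, -0.0253, 0, 0, 0, 0.0275, -0.0253, 0, 0, 0]'

```text
clock: 1.1
tool_pos: [0.3619, -0.1355, 0.2306]
tcp_rot: [-3.073, -0.651, 0.0]
ft_force: [0.1, 0.3, -0.3]
opening: 1.001
grip_force: 0.0
```

servo_tool --targets '[0.0275, -0.0253, 0, 0, 0, 0.0275, -0.0253, 0, 0, 0, 0.0275, -0.0253, 0, 0, 0, 0.0275, -0.0253, 0, 0, 0, 0.0275, -0.0253, 0, 0, 0]'

```text
clock: 1.6
tool_pos: [0.4363, 0.036, 0.2306]
tcp_rot: [-3.073, -0.652, 0.0]
ft_force: [0.4, -0.8, -0.7]
opening: 1.002
grip_force: 0.0
```

servo_tool --targets '[0.0275, -0.0253, 0, 0, 0, 0.0275, -0.0253, 0, 0, 0, 0.0275, -0.0253, 0, 0, 0, 0.0275, -0.0253, 0, 0, 0, 0.0275, -0.0253, 0, 0, 0]'

```text
clock: 2.1
tool_pos: [0.5106, 0.2074, 0.2304]
tcp_rot: [3.073, 0.652, -0.001]
ft_force: [0.9, -0.7, -0.5]
opening: 0.997
grip_force: 0.0
```

servo_tool --targets '[0, 0, 0.033, 0, 0, 0, 0, 0.033, 0, 0, 0, 0, 0.033, 0, 0, 0, 0, 0.02, 0, 0, 0, 0, 0.014, 0, 0]'

```text
clock: 2.6
tool_pos: [0.5095, 0.2057, 0.0957]
tcp_rot: [-3.073, -0.652, 0.005]
ft_force: [0.3, -0.0, 0.4]
opening: 1.0
grip_force: 0.0
```

Run:
```python
from rig import eyes; import cv2,numpy as np; from h import *
a=eyes.get_image('side');b=eyes.get_image('top')
cv2.imwrite('pics/g1.png',np.hstack([cv2.resize(a['image'][200:400,100:350],(500,400)),cv2.resize(b['image'][140:300,80:200],(300,400))]))
print(blobs(a,'orange',(250,280,320,340)),blobs(b,'orange',(110,240,170,290)))
```

```text
[((np.float64(274.21), np.float64(322.0)), [273, 320, 3, 6, 14])] []
```

View pics/g1.png

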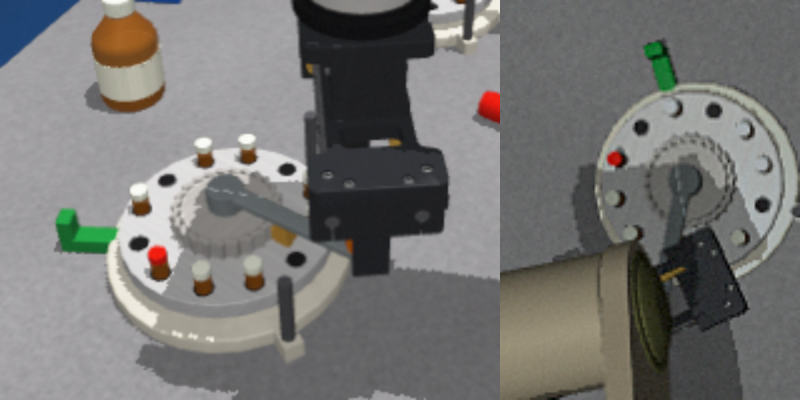

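The picture shows the gripper straddling the orange knob (about (350,245) in the crop), clear of the post at (287,310). The red cap and green mark are visible in both views.

servo_tool --targets '[0, 0, 0, 0, 255, 0, 0, 0, 0, 255, 0, 0, 0, 0, 255, 0, 0, 0, 0, 255, 0, 0, 0, 0, 255]' --force 15

```text
clock: 3.2
tool_pos: [0.5105, 0.2058, 0.098]
tcp_rot: [-3.073, -0.652, -0.001]
ft_force: [-0.4, 0.5, 0.3]
opening: 0.574
grip_force: 0.0
```

```bash
cat > arc.py <<'E'
import sys; from h import *; from rig import robot
C=np.array([.6227,.1809]); yaw=.2912
s=robot.read_state(); p=s['tool_pos']; M=cv2.Rodrigues(np.float64(s['tcp_rot']))[0]
v=p[:2]-C; print(s['clock'],'opening',round(s['opening'],3),'F',s['ft_force'].round(1),'z',p[2].round(4),'r',np.hypot(*v).round(4),'lever',np.degrees(np.arctan2(v[1],v[0])-yaw).round(2)%360)
if len(sys.argv)>2:
    a0=np.arctan2(v[1],v[0])-yaw; a1=np.radians(float(sys.argv[1]));n=int(sys.argv[2]); a0%=2*np.pi
    A=np.linspace(a0,a1,n+1); r=float(sys.argv[3]) if len(sys.argv)>3 else .115
    P=np.array([p[:2]]+[C+r*np.array([np.cos(a+yaw),np.sin(a+yaw)]) for a in A[1:]])
    D=np.c_[np.diff(P,axis=0),np.zeros(n)]@M
    for i,d in enumerate(D): print(np.degrees(A[i+1]).round(1),d[:2].round(4))
E
python3 arc.py 230 20
```

```text
3.2 opening 0.574 F [-0.4  0.5  0.3] z 0.098 r 0.1149 lever 150.8
154.8 [-0.0046  0.0065]
158.7 [-0.004   0.0068]
162.7 [-0.0036  0.0071]
166.6 [-0.0031  0.0073]
170.6 [-0.0025  0.0075]
174.6 [-0.002   0.0077]
178.5 [-0.0015  0.0078]
182.5 [-0.0009  0.0079]
186.4 [-0.0004  0.0079]
190.4 [0.0002 0.0079]
194.4 [0.0007 0.0079]
198.3 [0.0013 0.0078]
202.3 [0.0018 0.0077]
206.2 [0.0023 0.0076]
210.2 [0.0028 0.0074]
214.2 [0.0033 0.0072]
218.1 [0.0038 0.007 ]
222.1 [0.0043 0.0067]
226.0 [0.0048 0.0064]
230.0 [0.0052 0.006 ]
```

Still closing; give it another half second.

servo_tool --targets '[0, 0, 0, 0, 255, 0, 0, 0, 0, 255, 0, 0, 0, 0, 255, 0, 0, 0, 0, 255, 0, 0, 0, 0, 255]'

```text
clock: 3.7
tool_pos: [0.5105, 0.2058, 0.0977]
tcp_rot: [3.073, 0.651, 0.0]
ft_force: [0.4, 0.7, 0.4]
opening: 0.242
grip_force: 15.0
```

```bash
python3 arc.py
```

```text
3.7 opening 0.242 F [0.4 0.7 0.4] z 0.0977 r 0.115 lever 150.82
```

servo_tool --targets '[-0.0046, 0.0065, 0, 0, 255, -0.004, 0.0068, 0, 0, 255, -0.0036, 0.0071, 0, 0, 255, -0.0031, 0.0073, 0, 0, 255, -0.0025, 0.0075, 0, 0, 255]'

```text
clock: 4.2
tool_pos: [0.5087, 0.1656, 0.0978]
tcp_rot: [-3.073, -0.651, -0.001]
ft_force: [5.1, 1.0, -3.2]
opening: 0.239
grip_force: 15.0
```

```bash
python3 arc.py
python3 - <<'E'
from rig import eyes; from h import *
for n,b in(('top',(90,140,230,290)),('side',(110,240,320,400))): print(n,blobs(eyes.get_image(n),'red',b))
E
```

```text
4.2 opening 0.239 F [ 5.1  1.  -3.2] z 0.0978 r 0.115 lever 170.97
top [((np.float64(125.46), np.float64(203.12)), [123, 201, 6, 5, 24])]
side [((np.float64(178.52), np.float64(327.61)), [175, 324, 8, 9, 61])]
```

servo_tool --targets '[-0.0018, 0.0077, 0, 0, 255, -0.0013, 0.0078, 0, 0, 255, -0.0009, 0.0079, 0, 0, 255, -0.0004, 0.0079, 0, 0, 255, 0.0002, 0.0079, 0, 0, 255]'

```text
clock: 4.8
tool_pos: [0.5206, 0.1283, 0.0977]
tcp_rot: [-3.073, -0.651, 0.0]
ft_force: [3.3, 2.5, -1.7]
opening: 0.24
grip_force: 15.0
```

servo_tool --targets '[0.0007, 0.0079, 0, 0, 255, 0.0013, 0.0078, 0, 0, 255, 0.0018, 0.0077, 0, 0, 255, 0.0023, 0.0076, 0, 0, 255, 0.0028, 0.0074, 0, 0, 255]'

```text
clock: 5.3
tool_pos: [0.5445, 0.0969, 0.0977]
tcp_rot: [-3.073, -0.651, 0.0]
ft_force: [0.5, 3.2, -0.0]
opening: 0.242
grip_force: 15.0
```

```bash
python3 arc.py 232 10
python3 - <<'E'
from rig import eyes; from h import *
for n,b in(('top',(90,140,230,290)),('side',(110,240,320,400))): print(n,blobs(eyes.get_image(n),'red',b))
E
```

```text
5.3 opening 0.242 F [ 0.5  3.2 -0. ] z 0.0977 r 0.1147 lever 210.36
212.5 [0.0015 0.0041]
214.7 [0.0019 0.0039]
216.9 [0.0021 0.0038]
219.0 [0.0022 0.0037]
221.2 [0.0024 0.0036]
223.3 [0.0025 0.0036]
225.5 [0.0026 0.0035]
227.7 [0.0028 0.0034]
229.8 [0.0029 0.0033]
232.0 [0.003  0.0031]
top [((np.float64(125.48), np.float64(203.24)), [123, 201, 6, 6, 25])]
side [((np.float64(178.52), np.float64(327.61)), [175, 324, 8, 9, 61])]
```

servo_tool --targets '[0.0015, 0.0041, 0, 0, 255, 0.0019, 0.0039, 0, 0, 255, 0.0021, 0.0038, 0, 0, 255, 0.0022, 0.0037, 0, 0, 255, 0.0024, 0.0036, 0, 0, 255]'

```text
clock: 5.9
tool_pos: [0.5614, 0.0839, 0.0977]
tcp_rot: [-3.073, -0.652, 0.0]
ft_force: [1.2, 4.0, -0.4]
opening: 0.243
grip_force: 15.0
```

servo_tool --targets '[0.0025, 0.0036, 0, 0, 255, 0.0026, 0.0035, 0, 0, 255, 0.0014, 0.0017, 0, 0, 255, 0.0014, 0.0017, 0, 0, 255, 0, 0, 0, 0, 255]'

```text
clock: 6.4
tool_pos: [0.5729, 0.0775, 0.0977]
tcp_rot: [3.073, 0.651, 0.0]
ft_force: [1.7, 3.8, 0.1]
opening: 0.241
grip_force: 15.0
```

```bash
python3 arc.py 234 5
```

```text
6.4 opening 0.241 F [1.7 3.8 0.1] z 0.0977 r 0.1147 lever 227.57
228.9 [0.0015 0.0021]
230.1 [0.0017 0.0019]
231.4 [0.0018 0.0019]
232.7 [0.0018 0.0018]
234.0 [0.0019 0.0018]
```

servo_tool --targets '[0.0008, 0.001, 0, 0, 255, 0.0008, 0.001, 0, 0, 255, 0.0009, 0.001, 0, 0, 255, 0.0009, 0.001, 0, 0, 255, 0.0009, 0.0009, 0, 0, 255]'

```text
clock: 6.9
tool_pos: [0.5768, 0.0757, 0.0975]
tcp_rot: [-3.071, -0.651, 0.008]
ft_force: [-10.6, 9.2, 7.2]
opening: 0.241
grip_force: 15.0
```

```bash
python3 arc.py 234 3
```

```text
6.9 opening 0.241 F [-10.6   9.2   7.2] z 0.0975 r 0.1147 lever 229.73
231.2 [0.0018 0.0023]
232.6 [0.002 0.002]
234.0 [0.0021 0.002 ]
```

servo_tool --targets '[0.0009, 0.0009, 0, 0, 255, 0, 0, 0, 0, 255, 0, 0, 0, 0, 255, 0, 0, 0, 0, 255, 0, 0, 0, 0, 255]'

```text
clock: 7.4
tool_pos: [0.577, 0.0758, 0.0975]
tcp_rot: [-3.07, -0.652, 0.011]
ft_force: [-13.5, 9.3, 8.8]
opening: 0.239
grip_force: 15.0
```

```bash
python3 arc.py 190 10
cat > look.py <<'E'
from rig import eyes; from h import *
C=np.array([.6227,.1809]); yaw=.2912
for n,b in(('top',(90,140,230,290)),('side',(110,240,320,400))):
    d=eyes.get_image(n)
    q=blobs(d,'red',b); g=blobs(d,'green',b)
    for c,l,z in(('red',q,.055),('green',g,.0124)):
        for e in l: v=atz(d,e[0],z)[:2]-C; print(n,c,e[0],e[1][4],'r',np.hypot(*v).round(4),'ang',np.degrees(np.arctan2(v[1],v[0])-yaw).round(2))
E
python3 look.py
```

```text
7.4 opening 0.239 F [-13.5   9.3   8.8] z 0.0975 r 0.1147 lever 229.8
225.8 [-0.0054 -0.0058]
221.8 [-0.0048 -0.0064]
217.9 [-0.0043 -0.0067]
213.9 [-0.0038 -0.007 ]
209.9 [-0.0033 -0.0073]
205.9 [-0.0028 -0.0075]
201.9 [-0.0023 -0.0077]
198.0 [-0.0018 -0.0078]
194.0 [-0.0012 -0.0079]
190.0 [-0.0007 -0.008 ]
top red (np.float64(125.38), np.float64(203.21)) 24 r 0.0653 ang 55.1
top green (np.float64(140.97), np.float64(159.35)) 34 r 0.1276 ang 0.23
top green (np.float64(145.15), np.float64(168.74)) 88 r 0.1043 ang -1.28
side red (np.float64(178.52), np.float64(327.61)) 61 r 0.0674 ang 57.51
side green (np.float64(140.63), np.float64(317.02)) 385 r 0.1132 ang 0.31
```

servo_tool --targets '[-0.0064, -0.0068, 0, 0, 255, -0.0048, -0.0064, 0, 0, 255, -0.0043, -0.0067, 0, 0, 255, -0.0038, -0.007, 0, 0, 255, -0.0033, -0.0073, 0, 0, 255]'

```text
clock: 8.0
tool_pos: [0.5452, 0.0963, 0.0977]
tcp_rot: [3.073, 0.651, 0.001]
ft_force: [4.0, 1.0, -2.0]
opening: 0.234
grip_force: 15.0
```

servo_tool --targets '[-0.0028, -0.0075, 0, 0, 255, -0.0023, -0.0077, 0, 0, 255, -0.0018, -0.0078, 0, 0, 255, -0.0012, -0.0079, 0, 0, 255, -0.0007, -0.008, 0, 0, 255]'

```text
clock: 8.5
tool_pos: [0.5207, 0.1288, 0.0977]
tcp_rot: [3.073, 0.652, -0.002]
ft_force: [-0.1, -2.6, -0.9]
opening: 0.239
grip_force: 15.0
```

```bash
python3 arc.py 175 6; python3 look.py
```

```text
8.5 opening 0.239 F [-0.1 -2.6 -0.9] z 0.0977 r 0.1145 lever 190.38
187.8 [-0.0007 -0.0051]
185.3 [ 0.0001 -0.0051]
182.7 [ 0.0003 -0.0051]
180.1 [ 0.0005 -0.0051]
177.6 [ 0.0008 -0.0051]
175.0 [ 0.001  -0.0051]
top red (np.float64(133.0), np.float64(191.0)) 21 r 0.0648 ang 27.53
top green (np.float64(140.97), np.float64(159.35)) 34 r 0.1276 ang 0.23
top green (np.float64(145.17), np.float64(168.8)) 86 r 0.1042 ang -1.29
side red (np.float64(167.93), np.float64(314.16)) 61 r 0.0656 ang 30.32
side green (np.float64(140.63), np.float64(317.02)) 385 r 0.1132 ang 0.31
```

servo_tool --targets '[-0.0005, -0.0073, 0, 0, 255, 0.0004, -0.0073, 0, 0, 255, 0.0008, -0.0073, 0, 0, 255, 0.0014, -0.0072, 0, 0, 255, 0.0019, -0.0071, 0, 0, 255]'

```text
clock: 9.1
tool_pos: [0.5095, 0.1639, 0.0976]
tcp_rot: [-3.073, -0.652, 0.003]
ft_force: [-6.0, -3.2, 2.9]
opening: 0.238
grip_force: 15.0
```

```bash
python3 arc.py 165 5; python3 look.py
python3 - <<'E'
from rig import eyes; from h import *
a=eyes.get_image('side');b=eyes.get_image('top')
cv2.imwrite('pics/g2.png',np.hstack([cv2.resize(a['image'][260:380,110:230],(400,400),interpolation=cv2.INTER_CUBIC),cv2.resize(b['image'][150:250,100:200],(400,400),interpolation=cv2.INTER_CUBIC)]))
E
```

```text
9.1 opening 0.238 F [-6.  -3.2  2.9] z 0.0976 r 0.1144 lever 171.87
170.5 [ 0.0002 -0.0028]
169.1 [ 0.0008 -0.0026]
167.7 [ 0.0009 -0.0026]
166.4 [ 0.001  -0.0026]
165.0 [ 0.001  -0.0026]
top red (np.float64(140.78), np.float64(185.06)) 18 r 0.0653 ang 8.84
top green (np.float64(140.97), np.float64(159.35)) 34 r 0.1276 ang 0.23
top green (np.float64(145.14), np.float64(168.66)) 86 r 0.1045 ang -1.3
side red (np.float64(166.66), np.float64(303.77)) 56 r 0.0649 ang 11.74
side green (np.float64(140.63), np.float64(317.02)) 385 r 0.1132 ang 0.31
```

View pics/g2.png

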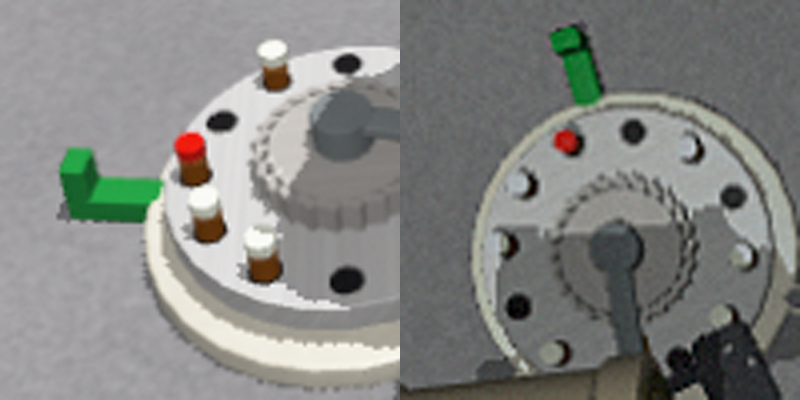

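The side view (left) shows the red cap at crop (190,145), a little short of the tongue. The top view (right) shows the red cap at (567,141), hub at (615,247) and tongue at (585,80), leaving about 10° to go. I'll refine the zero direction with a tongue silhouette fit and per-camera offsets.

```bash
cat > zero.py <<'E'
import pickle; from h import *; from scipy.optimize import least_squares,differential_evolution
T,S=[pickle.load(open(n+'0.pkl','rb')) for n in('top','side')]
red={'T':[(125.46,203.12),(133,191),(140.78,185.06)],'S':[(178.5,327.65),(167.93,314.16),(166.66,303.77)]}
hub={'T':(153.6,211.2),'S':(212.3,293)}
K=4
def mask(d,b):
    x0,y0,x1,y1=b; im=cv2.resize(d['image'][y0:y1,x0:x1],None,fx=K,fy=K,interpolation=cv2.INTER_CUBIC)
    h=cv2.cvtColor(im,cv2.COLOR_BGR2HSV); return (cv2.inRange(h,(45,110,30),(80,255,255))>0)
B={'T':(130,148,160,182),'S':(120,295,165,335)}; D={'T':T,'S':S}; M={k:mask(D[k],B[k]) for k in B}
def box(q,r0,r1,z0,z1):
    c,s=np.cos(q[2]),np.sin(q[2])
    return [[q[0]+r*c-w*s,q[1]+r*s+w*c,z] for r in(r0,r1) for w in(-.008,.008) for z in(z0,z1)]
def sil(q,k):
    # q: cx,cy,yaw,h,rt,z0
    m=np.zeros(M[k].shape,np.uint8)
    for b in(box(q,.092 if k=='T' else .085,.130,q[5],q[3]),box(q,q[4],.130,q[5],.032)):
        p=(proj(D[k],b)-B[k][:2]+.5)*K-.5
        cv2.fillPoly(m,[cv2.convexHull(np.round(p*16).astype(np.int32))],1,shift=4)
    return m>0
def cost(v):
    # per-camera centre offsets, shared rest
    e=0
    for i,k in enumerate('TS'):
        q=np.r_[v[2*i:2*i+2],v[4:]]; m=sil(q,k); e+=(m^M[k]).sum()/M[k].sum()
        c=v[2*i:2*i+2]
        rr=[np.hypot(*(atz(D[k],p,.055)[:2]-c))-.066 for p in red[k]]
        hh=atz(D[k],hub[k],.068)[:2]-c
        e+=((np.array(rr)/.0007)**2).sum()*.01+((hh/.0015)**2).sum()*.01
    return e
r=differential_evolution(cost,[(.616,.63),(.174,.188),(.616,.63),(.174,.188),(.2,.38),(.004,.03),(.115,.128),(0,.01)],seed=1,maxiter=150,popsize=12,tol=1e-6)
v=r.x; print(r.fun,v.round(4),'yaw',np.degrees(v[4]).round(2))
for i,k in enumerate('TS'):
    q=np.r_[v[2*i:2*i+2],v[4:]]; print(k,'xor',(sil(q,k)^M[k]).sum()/M[k].sum(),[ (lambda u:(np.hypot(*u).round(4),np.degrees(np.arctan2(u[1],u[0])-v[4]).round(2)))(atz(D[k],p,.055)[:2]-q[:2]) for p in red[k]],((atz(D[k],hub[k],.068)[:2]-q[:2])*1e3).round(1))
np.save('zero.npy',v)
E
timeout 300 python3 zero.py
```

```text
0.39442774091001415 [0.6221 0.1799 0.6202 0.183  0.2813 0.0137 0.12   0.0048] yaw 16.12
T xor 0.14988814317673377 [(np.float64(0.0663), np.float64(55.26)), (np.float64(0.066), np.float64(28.39)), (np.float64(0.0663), np.float64(10.0))] [ 1.5 -0.9]
S xor 0.22279871814436136 [(np.float64(0.0662), np.float64(55.54)), (np.float64(0.0659), np.float64(28.07)), (np.float64(0.0661), np.float64(9.69))] [ 0.2 -0.7]
```

servo_tool --targets '[0.0004, -0.003, 0, 0, 255, 0.0008, -0.0029, 0, 0, 255, 0.001, -0.0029, 0, 0, 255, 0.0011, -0.0028, 0, 0, 255, 0.0011, -0.0027, 0, 0, 255]'

```text
clock: 9.8
tool_pos: [0.5082, 0.1785, 0.0977]
tcp_rot: [-3.073, -0.652, 0.001]
ft_force: [-5.5, -2.6, 3.0]
opening: 0.244
grip_force: 15.0
```

servo_tool --targets '[0, 0, 0, 0, 255, 0, 0, 0, 0, 255, 0, 0, 0, 0, 255, 0, 0, 0, 0, 255, 0, 0, 0, 0, 255]'

```text
clock: 10.3
tool_pos: [0.5082, 0.1786, 0.0976]
tcp_rot: [-3.073, -0.652, 0.001]
ft_force: [-4.8, -0.5, 2.9]
opening: 0.243
grip_force: 15.0
```

```bash
cat > look2.py <<'E'
from rig import eyes; from h import *
v=np.load('zero.npy')
for i,(n,b) in enumerate((('top',(90,140,230,290)),('side',(110,240,320,400)))):
    d=eyes.get_image(n); e=blobs(d,'red',b)[0]; u=atz(d,e[0],.055)[:2]-v[2*i:2*i+2]
    print(n,e[0],e[1][4],np.hypot(*u).round(4),np.degrees(np.arctan2(u[1],u[0])-v[4]).round(2))
E
python3 arc.py 162 2; python3 look2.py
```

```text
10.3 opening 0.243 F [-4.8 -0.5  2.9] z 0.0976 r 0.1145 lever 164.48
163.2 [ 0.0005 -0.0025]
162.0 [ 0.001  -0.0023]
top (np.float64(144.3), np.float64(183.45)) 20 0.0664 2.76
side (np.float64(167.36), np.float64(299.91)) 53 0.0663 2.92
```

servo_tool --targets '[0.0004, -0.0013, 0, 0, 255, 0.0005, -0.0013, 0, 0, 255, 0.0005, -0.0012, 0, 0, 255, 0, 0, 0, 0, 255, 0, 0, 0, 0, 255]'

```text
clock: 10.9
tool_pos: [0.5082, 0.1823, 0.0977]
tcp_rot: [-3.073, -0.652, 0.0]
ft_force: [-5.4, -1.4, 3.0]
opening: 0.243
grip_force: 15.0
```

```bash
python3 arc.py; python3 look2.py
python3 - <<'E'
from rig import eyes; from h import *
v=np.load('zero.npy'); o=[]
for i,(n,(x,y)) in enumerate((('side',(120,250)),('top',(120,150)))):
    d=eyes.get_image(n); c=v[2:4] if n=='side' else v[:2]; k=5
    im=cv2.resize(d['image'][y:y+80,x:x+80],None,fx=k,fy=k,interpolation=cv2.INTER_CUBIC)
    for z,col in((.057,(255,0,255)),(.0137,(0,255,255))):
        for r in np.linspace(.0,.13,40):
            if z<.05 and r<.085: continue
            p=((proj(d,[c[0]+r*np.cos(v[4]),c[1]+r*np.sin(v[4]),z])[0]-(x,y)+.5)*k).astype(int)
            cv2.circle(im,tuple(map(int,p)),1,col,-1)
    o.append(im)
cv2.imwrite('pics/g3.png',np.hstack(o))
E
```

```text
10.9 opening 0.243 F [-5.4 -1.4  3. ] z 0.0977 r 0.1145 lever 162.6
top (np.float64(145.45), np.float64(183.14)) 22 0.0662 0.53
side (np.float64(167.57), np.float64(298.81)) 53 0.0665 0.98
```

View pics/g3.png

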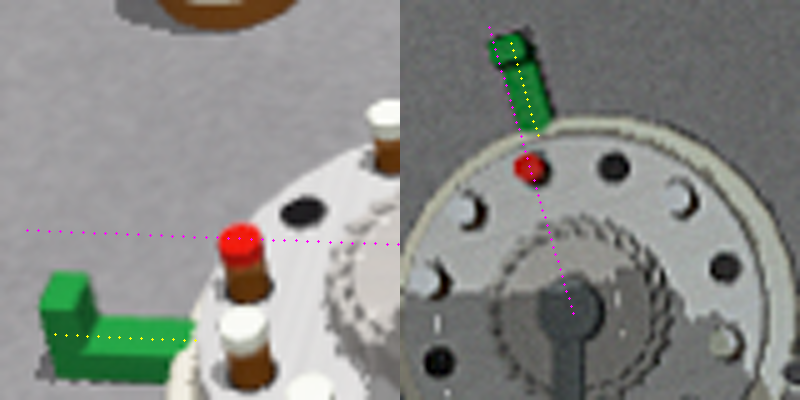

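The overlay puts the red cap almost on the mark's axis: side (240,243), top (530,168). The side tongue's centre line is worth one numeric check.

Run:
```python
import pickle; from h import *
v=np.load('zero.npy'); S=pickle.load(open('side0.pkl','rb')); T=pickle.load(open('top0.pkl','rb'))
for c in(142,148,153): print(c,[(r,S['image'][r,c].tolist()[1]) for r in range(309,330)])
for r in(.09,.10,.112):
  for nm,c,d in(('S',v[2:4],S),('T',v[:2],T)):
    print(nm,r,[proj(d,[c[0]+r*np.cos(v[4])-w*np.sin(v[4]),c[1]+r*np.sin(v[4])+w*np.cos(v[4]),z])[0].round(1).tolist() for w,z in((-.008,.0137),(.008,.0137),(.008,.0048))])
for r in(163,167,171): print('T',r,[(c,T['image'][r,c].tolist()) for c in range(138,152)])
```

```text
142 [(309, 137), (310, 140), (311, 142), (312, 138), (313, 146), (314, 146), (315, 146), (316, 146), (317, 147), (318, 146), (319, 147), (320, 139), (321, 93), (322, 88), (323, 86), (324, 86), (325, 84), (326, 80), (327, 141), (328, 140), (329, 143)]
148 [(309, 144), (310, 141), (311, 140), (312, 144), (313, 145), (314, 146), (315, 147), (316, 146), (317, 147), (318, 147), (319, 148), (320, 145), (321, 101), (322, 88), (323, 85), (324, 86), (325, 83), (326, 80), (327, 139), (328, 139), (329, 140)]
153 [(309, 140), (310, 141), (311, 139), (312, 139), (313, 135), (314, 142), (315, 146), (316, 146), (317, 146), (318, 146), (319, 150), (320, 147), (321, 109), (322, 89), (323, 86), (324, 102), (325, 102), (326, 140), (327, 164), (328, 167), (329, 166)]
S 0.09 [[157.9, 313.7], [154.9, 321.5], [155.9, 325.7]]
T 0.09 [[150.1, 174.1], [143.3, 176.2], [144.2, 176.7]]
S 0.1 [[151.5, 313.4], [148.4, 321.3], [149.4, 325.4]]
T 0.1 [[148.9, 169.8], [142.1, 172.0], [142.9, 172.5]]
S 0.112 [[143.8, 313.1], [140.6, 320.9], [141.6, 325.0]]
T 0.112 [[147.4, 164.8], [140.6, 166.9], [141.5, 167.5]]
T 163 
[... 242 characters left out ...]
, 111, 110]), (150, [105, 103, 103]), (151, [106, 106, 102])]
T 167 [(138, [113, 115, 110]), (139, [113, 111, 112]), (140, [105, 102, 105]), (141, [63, 95, 57]), (142, [43, 121, 10]), (143, [49, 117, 23]), (144, [54, 121, 33]), (145, [53, 120, 34]), (146, [47, 117, 23]), (147, [50, 116, 26]), (148, [33, 83, 14]), (149, [79, 74, 81]), (150, [106, 103, 105]), (151, [106, 104, 104])]
T 171 [(138, [108, 108, 110]), (139, [108, 106, 102]), (140, [111, 110, 110]), (141, [102, 98, 104]), (142, [66, 95, 62]), (143, [47, 118, 19]), (144, [49, 118, 27]), (145, [51, 115, 31]), (146, [56, 124, 29]), (147, [50, 115, 25]), (148, [49, 122, 19]), (149, [27, 82, 7]), (150, [32, 31, 39]), (151, [97, 94, 94])]
```

The tongue edges agree within 0.5 px in both views. The vial is 0.5–1° short of the mark's axis, so it's in line and not past. Letting go and lifting off.

servo_tool --targets '[0, 0, 0, 0, 0, 0, 0, 0, 0, 0, 0, 0, 0, 0, 0, 0, 0, 0, 0, 0, 0, 0, 0, 0, 0]'

```text
clock: 11.6
tool_pos: [0.5085, 0.1821, 0.0977]
tcp_rot: [3.073, 0.651, 0.001]
ft_force: [-0.3, -0.1, -0.6]
opening: 0.665
grip_force: 0.0
```

servo_tool --targets '[0, 0, 0, 0, 0, 0, 0, 0, 0, 0, 0, 0, 0, 0, 0, 0, 0, 0, 0, 0, 0, 0, 0, 0, 0]'

```text
clock: 12.1
tool_pos: [0.5083, 0.1821, 0.0977]
tcp_rot: [3.073, 0.652, 0.0]
ft_force: [-0.7, -0.2, 0.1]
opening: 1.0
grip_force: 0.0
```

```bash
python3 arc.py; python3 look2.py
```

```text
12.1 opening 1.0 F [-0.7 -0.2  0.1] z 0.0977 r 0.1144 lever 162.71
top (np.float64(145.33), np.float64(183.1)) 21 0.0664 0.73
side (np.float64(167.57), np.float64(298.81)) 53 0.0665 0.98
```

servo_tool --targets '[0, 0, -0.015, 0, 0, 0, 0, -0.03, 0, 0, 0, 0, -0.035, 0, 0, 0, 0, -0.035, 0, 0, 0, 0, -0.02, 0, 0]'

```text
clock: 12.7
tool_pos: [0.5088, 0.1822, 0.2356]
tcp_rot: [3.073, 0.652, 0.005]
ft_force: [0.5, 0.2, -0.5]
opening: 1.0
grip_force: 0.0
```

servo_tool --targets '[-0.03, 0, 0, 0, 0, -0.03, 0, 0, 0, 0, -0.03, 0, 0, 0, 0, -0.02, 0, 0, 0, 0, 0, 0, 0, 0, 0]'

```text
clock: 13.2
tool_pos: [0.4065, 0.1371, 0.2331]
tcp_rot: [3.073, 0.651, 0.001]
ft_force: [0.7, 0.5, 0.6]
opening: 0.999
grip_force: 0.0
```

```bash
python3 look2.py
python3 - <<'E'
from rig import eyes; from h import *
a=eyes.get_image('side');b=eyes.get_image('top')
cv2.imwrite('pics/g4.png',np.hstack([cv2.resize(a['image'][220:400,110:320],(420,360)),cv2.resize(b['image'][140:290,90:230],(336,360))]))
E
```

```text
top (np.float64(145.33), np.float64(183.1)) 21 0.0664 0.73
side (np.float64(167.57), np.float64(298.81)) 53 0.0665 0.98
```

View pics/g4.png

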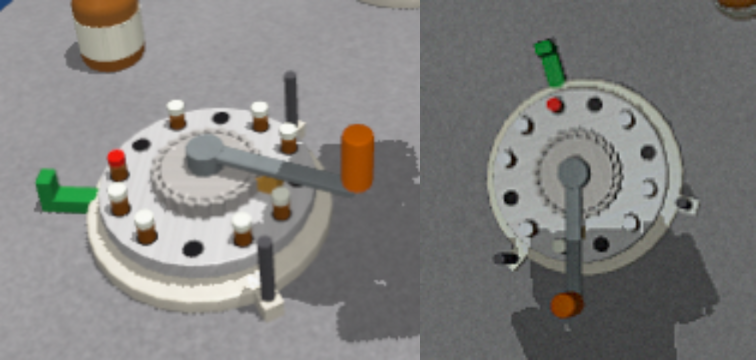

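The knob is free and the gripper is clear. The red cap (crop: side (117,158), top (555,104)) lies on the hub–mark line.

```bash
python3 -c "
from rig import hand_in; print(hand_in())"
```

```text
the job is handed in; nothing more can be done
None
```

Done and handed in: I swung the lever counter-clockwise to its rear stop while the vials stayed still, then clockwise until the red-capped vial was in line with the green mark (measured 0.7–1.0° short, not past), and let go of the knob; the arm never touched the blue-knob carousel.

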